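# Sort the small things on the worktop into their holders

### The job

Tidy the loose things at the front of the worktop (those at the back by the wall stay): stand the two spice jars upright in the two-bay caddy, one jar in each bay, lay the teaspoon flat inside the rectangular cutlery tray, and lay the toothpick jar on its side flat in the middle of the round dish. Don't tip the spice jars over on the way, and leave the honey jar and the mug where they are.

Things in the scene. Friction and masses are not known exactly. Their poses are not given: they have to be found in the camera images.
- spice_a: closed glass spice jar with a wide green screw cap, standing upright, 46 mm in diameter and 106 mm high (cap: the top 20 mm, 45 mm in diameter), about 0.11 kg; origin at the centre of its underside, z up; white and red label. It may go in either bay of the caddy. Other spice jars at the back wall are not meant
- spice_b: closed glass spice jar with a wide green screw cap, standing upright, 46 mm in diameter and 106 mm high (cap: the top 20 mm, 45 mm in diameter), about 0.11 kg; origin at the centre of its underside, z up; green label. It may go in either bay of the caddy. Other spice jars at the back wall are not meant
- teaspoon: metal teaspoon lying flat on the worktop, 130 mm long (along its own x), 26 mm wide at the bowl, 11 mm high, 20 g; origin under the middle of its length at the underside, z up. Can be pinched across its y at mid-length, where it is solid for at least 8 mm and at most 26 mm of width, with fingertips 2 mm above what it lies on
- pick_jar: clear plastic toothpick jar with a black screw cap, lying on its side: 90 mm long (along its own y), 38 mm wide (x) and 38 mm high, 50 g; origin at its underside below the middle, z up; it does not roll
- spice_caddy: light wooden spice caddy standing firmly on the worktop: open box 148 mm (its x) by 76 mm (its y), 45 mm high, floor 5 mm thick, walls 5 mm, divided across the middle into two square bays 66 x 66 mm inside, whose centres lie at x = +36 mm and x = -36 mm, y = 0; origin at the centre of its underside, z up
- spoon_tray: shallow rectangular wooden cutlery tray standing firmly on the worktop: 162 mm (its x) by 88 mm (its y), 16 mm high, walls and floor 4 mm, one open space 154 x 80 mm inside (a spoon fits lengthwise only; fingers must be opened only part way inside it); origin at the centre of its underside, z up
- round_dish: shallow round white ceramic dish standing firmly on the worktop: 128 mm across, 14 mm high, wall and floor 4 mm, inside 118 mm across; origin at the centre of its underside, z up
- honey: bystander: honey jar with a pale metal lid, 71 mm in diameter, 110 mm high, loose, just behind the holders at the right (nearest to them of all the jars); origin at the centre of its underside
- mug: bystander: cream mug, 83 mm wide, 117 mm over the handle, 94 mm high, loose, at the left end of the work; origin at its underside
- coffee_maker: black drip coffee maker, fixed: a tall obstacle beside the work, not to be touched by the arm; it fills x from 0.57 to 0.85 and y from 0.01 to 0.24 of the worktop up to 354 mm high; carry things round in front of it; origin at the centre of its underside
Mind the look-alikes: they are no part of the job. What is shaped like the spice_a but blue is not meant.

How it is judged:
By the outcome, as a careful person would: the job done as asked, in the order asked, and still so for the second after the job is handed in, with the robot touching nothing.
It also fails if it takes over 131 s, if anything falls off the work surface, if the arm or the gripper's body presses on something with over 40 N, if the wrist force passes 120 N, or if a joint passes its speed limit or range.

### The arm

A 6-joint arm with a two-finger parallel gripper is mounted at the origin on a cart in front of the work surface, level with it; the furniture and walls round the work are solid. World frame = base frame: x ahead of the robot, y to its left, z up, the work surface at z = 0. Lengths are in m, angles in degrees, forces in N, time in s.
With the tool pointing down it reaches from about 0.375 to 0.9 m from the base axis. Payload 3.1 kg.
Tool frame: the origin (TCP) lies between the finger pads; the fingertips stand 22 mm ahead of it and the grasp point (between the pads) lies 3 mm ahead of it; z points along the fingers, y is the line along which they close (so a half turn about z gives the same grasp; the last joint's range is limited). The gripper opens to 87 mm and grips with 3 to 60 N. Pads are 19 mm wide; open, the fingers measure 117 mm over their backs; the gripper's body (75 mm by 190 mm) begins 51 mm behind the grasp point.
Start: joints at [-82.764, 30.224, 82.088, -0, 67.689, -10.227], TCP at [0.188, -0.596, 0.21] pointing down, gripper open.
Joint ranges: [-176.69, 176.69], [-43.24, 126.21], [12.49, 139.97], [-82, 262], [0, 151.66], [-163.58, 163.58]. Speed limits (degrees/s): [159.86, 159.86, 180, 180, 180, 180].

### API

Orientations are given as a 3x3 rotation matrix whose columns are the frame's x, y, z axes.
In Python, from rig import bot, capture, search_frame, outline_of, spot_point gives the robot as it stands.
- The arm moves only by the tool jog_arm, never from a script. Its argument "rows" is text: rows parted by semicolons, each of 7 numbers parted by spaces: the opening, from 0 (shut) to 1 (fully open), then the shift along the tool's x, y, z as a fraction of full scale, then the turn, a rotation vector about the tool's x, y, z as a fraction of full scale. A call has 1 to 20 rows; each row is the pose to reach, as a shift and turn from the pose commanded when the call began, along the tool's axes at that moment; what a row does not reach only later rows make up. Full scale, the value 1, is 0.5 m for a shift and pi/4 rad for a turn. A row lasts 1/12 s, in which the tool goes at most 41.7 mm and 7.16 degrees, less where a joint would pass 70% of its speed; a pose out of reach is approached as far as the arm can. A call with a number of a shift or a turn outside -1 to 1 is refused whole. A call with a gripper value outside its range is refused whole. The fingers move at their own pace and stop on an object; the grip force is fixed at half the most. Time passes only in rows, so rows that repeat a pose let the fingers close. It gives the time, the measured TCP pose, the force, the opening and the grip force at its end, in the units of the state.
- bot.read_state(): the state, without advancing time (a new reading comes with each control period).
- capture(name): name is "scene" or "top" or "wrist"; returns a dict with "pixels" (400x640x3 uint8, red, green, blue), "fx", "fy", "cx", "cy" (pixels), "R" (3x3) and "t" (3): a world point X has camera coordinates R X + t; the wrist camera has in their place "mount" (4x4, takes a point from camera to tool coordinates, whose origin is the TCP and whose axes are the flange's). Camera axes: x right, y down, z forward; pixel columns grow to the right and rows downward; lengths in m; the calibration is good to about 2 mm. A picture is of the moment at which its call begins: read the wrist's pose just before it. There is no depth.
- bot.hand_in(): hands the job in; it is judged then, once.
Trained networks look in a picture, given as the dict that the camera call returned (one of the last four; its "shot" number tells which), for a name from the list of things; names that differ only in an ending like _2 or _b are one class to them, and where a whole thing is asked for, a point or a joint stands for the part that bears it (a point fixed in the world has none). Each returns a list of dicts, best first, with "conf" (0 to 1); they miss things now and then, are a little off and sometimes report something else, mostly with a low value. They report only what shows in the picture. A call takes as long as a camera call. They do not tell look-alikes from the thing itself.
- search_frame(label, picture): "point" ([x, y, z] in m, in world coordinates, good to about 4 mm: the middle of the surface that is visible of it).
- outline_of(label, picture): "region" (400x640 bool, what is visible of it).
- spot_point(label, picture): "point" ([x, y, z] in m, in world coordinates, good to about 4 mm: a listed point, or the origin of a listed thing).
The state is a dict: "time_s": time; "joint_positions": joint angles; "qvel": joint speeds; "tau": joint torques, N m; "position": TCP position; "tcp_rot": TCP orientation; "force": force on the tool from outside, world axes, zero at the start; "moment": the same for the moment, N m; "opening": opening from 0.0 (shut) to 1.0 (fully open); "grasp_force": force on a finger pad.
Only numpy, scipy, OpenCV 4.12 (cv2) and the standard library are available. Lean on these libraries where they do the work, as an engineer would, in place of code of your own. Each camera call takes 0.05 s, during which the arm holds its last target. There are 200 camera calls.

## Working session

There is one attempt and no reset: what is moved stays moved. The work goes in short steps, Python scripts to look and compute and a tool call to move; the robot and the scene stay as the last step left them, time stands still between calls to the robot, and variables do not carry over. Pictures are saved under pics/ and viewed, at most 14 in all, crops included, and the job is handed in when it is done.

Besides the shell and the picture viewer there is one more tool, called after "Call:" by a JSON object that holds its "method" and its "body", one argument or row to a line. jog_arm: Moves the arm, as the interface text tells. Its arguments: {"type":"object","properties":{"rows":{"type":"string"}},"required":["rows"]}

```bash
mkdir -p pics; ls
python3 - <<'E'
from rig import bot,capture,search_frame,outline_of,spot_point
import cv2,numpy as np
s=bot.read_state();print(s['time_s'],s['position'],s['tcp_rot'],s['opening'])
for n in ("scene","top"):
    p=capture(n);cv2.imwrite(f"pics/{n}0.png",p["pixels"][:,:,::-1])
    print(n,p['fx'],p['R'],p['t'])
    for l in ["spice_a","spice_b","teaspoon","pick_jar","spice_caddy","spoon_tray","round_dish","honey","mug"]:
        print(n,l,[(np.round(d["point"],3).tolist(),round(d["conf"],2)) for d in spot_point(l,p)[:6]])
E
```

```text
pics
0.0 [ 0.18749236 -0.59541876  0.20948669] [[ 9.53899233e-01  3.00126939e-01 -2.69430734e-04]
 [ 3.00126820e-01 -9.53896950e-01  2.12138786e-03]
 [ 3.79676490e-04 -2.10445364e-03 -9.99997714e-01]] 0.9980870911541753
scene 477.3266787490019 [[-0.7371909  -0.6756839  -0.00091333]
 [-0.49788222  0.5441169  -0.67531481]
 [ 0.45679631 -0.4973812  -0.73752903]] [0.37834032 0.31126419 1.05978798]
scene spice_a [([0.388, 0.108, 0.002], 0.91), ([0.443, 0.032, -0.003], 0.85), ([0.488, 0.106, -0.003], 0.84), ([0.511, -0.021, -0.003], 0.76), ([0.42, 0.2, 0.002], 0.57), ([0.513, -0.408, 0.0], 0.52)]
scene spice_b [([0.388, 0.108, 0.002], 0.91), ([0.443, 0.032, -0.003], 0.85), ([0.488, 0.106, -0.003], 0.84), ([0.511, -0.021, -0.003], 0.76), ([0.42, 0.2, 0.002], 0.57), ([0.513, -0.408, 0.0], 0.52)]
scene teaspoon [([0.415, -0.257, -0.001], 0.59), ([0.381, 0.339, -0.003], 0.27)]
scene pick_jar [([0.434, -0.102, -0.003], 0.68)]
scene spice_caddy []
scene spoon_tray [([0.634, -0.121, -0.002], 0.93)]
scene round_dish [([0.513, -0.405, 0.0], 0.77)]
scene honey [([0.693, -0.402, -0.003], 0.64)]
scene
[... 258 characters left out ...]
[0.383, 0.111, 0.002], 0.79), ([0.418, 0.196, 0.003], 0.57), ([0.441, 0.035, 0.0], 0.54), ([0.597, -0.275, 0.0], 0.51), ([0.507, -0.026, 0.002], 0.49)]
top spice_b [([0.491, 0.109, -0.0], 0.79), ([0.383, 0.111, 0.002], 0.79), ([0.418, 0.196, 0.003], 0.57), ([0.441, 0.035, 0.0], 0.54), ([0.597, -0.275, 0.0], 0.51), ([0.507, -0.026, 0.002], 0.49)]
top teaspoon [([0.413, -0.25, -0.001], 0.65)]
top pick_jar [([0.516, -0.409, -0.0], 0.74), ([0.434, -0.111, 0.002], 0.65)]
top spice_caddy [([0.59, -0.276, -0.002], 0.98)]
top spoon_tray [([0.634, -0.125, -0.002], 0.7)]
top round_dish [([0.515, -0.406, -0.001], 0.77)]
top honey [([0.693, -0.405, -0.004], 0.59)]
top mug [([0.383, 0.341, 0.003], 0.71)]
```

View pics/scene0.png

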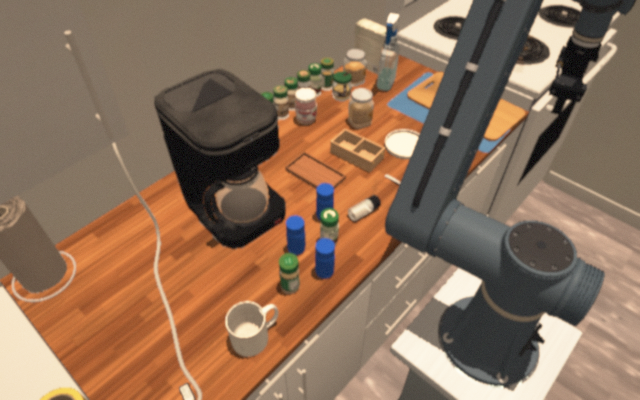

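View pics/top0.png

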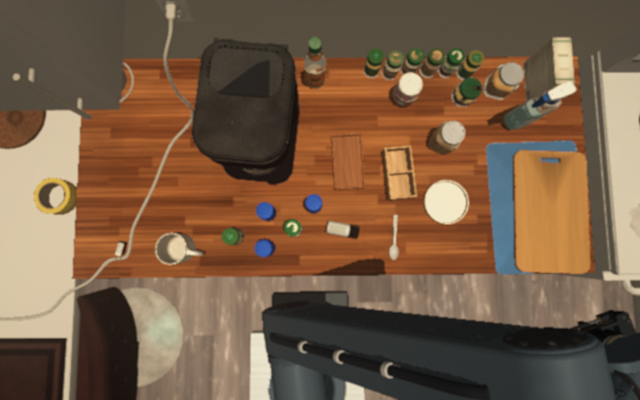

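Scene view shows the mug (248,328), green jars at (289,272) and (329,225), and blue decoys at (295,236), (325,203) and (325,258). In the top view the wanted green jars are at (232,236) and (292,228). The spoon is at (395,238), pick jar (342,230), tray (347,162), caddy (398,173), dish (446,202) and honey (449,137).

```bash
cat > h.py <<'E'
from rig import bot,capture,search_frame,outline_of,spot_point
import cv2,numpy as np
def to_plane(p,uv,z):
    R=np.array(p['R']);t=np.array(p['t']);uv=np.atleast_2d(uv).astype(float)
    d=np.c_[(uv[:,0]-p['cx'])/p['fx'],(uv[:,1]-p['cy'])/p['fy'],np.ones(len(uv))]@R
    c=-R.T@t
    return (c+d*((z-c[2])/d[:,2])[:,None])[:,:2]
def rect(p,reg,z):
    v,u=np.nonzero(reg);xy=to_plane(p,np.c_[u,v],z)
    (c,s,a)=cv2.minAreaRect((xy*1000).astype(np.float32))
    if s[0]<s[1]: s=s[::-1];a+=90
    return np.round(c,1),np.round(s,1),round((a+90)%180-90,1)
def go(*targets,yaw=0):
    "print fractions to reach TCP targets with the tool x axis at yaw (world deg)"
    s=bot.read_state();R=s['tcp_rot'];P=s['position']
    w=np.radians(yaw);G=np.array([[np.cos(w),np.sin(w),0],[np.sin(w),-np.cos(w),0],[0,0,-1]])
    rv=cv2.Rodrigues(R.T@G)[0].ravel()/(np.pi/4)
    for T in targets: print('shift',np.round(R.T@(np.array(T)-P)/0.5,3),'turn',np.round(rv,3),'for',T)
E
python3 - <<'E'
from h import *
p=capture("top")
for l,z in [("teaspoon",.006),("pick_jar",.02),("spice_caddy",.045),("spoon_tray",.016),("round_dish",.014)]:
    for o in outline_of(l,p)[:2]: print(l,round(o['conf'],2),*rect(p,o['region'],z))
go((.442,.034,.23))
print(bot.read_state()['joint_positions'])
E
```

```text
teaspoon 0.6 [ 413.7 -253.8] [126.4  23. ] -1.7
pick_jar 0.32 [ 598.8 -270.5] [154.8  88. ] 4.9
spice_caddy 0.68 [ 594.4 -266.5] [150.6  83.2] 4.5
spoon_tray 0.92 [ 632.  -122.8] [166.1  92. ] 1.9
round_dish 0.77 [ 514.3 -406.1] [128.2 124.9] 89.5
shift [ 0.864 -1.049 -0.039] turn [-0.     0.     0.388] for (0.442, 0.034, 0.23)
[-8.27629185e+01  3.02248422e+01  8.20875644e+01 -6.67577916e-04
  6.76896146e+01 -1.02280819e+01]
```

Call:
{"method": "jog_arm", "body": {
  "rows": "1 0.77 -0.38 -0.24 0 0 0.388;1 0.77 -0.38 -0.24 0 0 0.388;1 0.77 -0.38 -0.24 0 0 0.388;1 0.77 -0.38 -0.24 0 0 0.388;1 0.77 -0.38 -0.24 0 0 0.388;1 0.77 -0.38 -0.24 0 0 0.388;1 0.77 -0.38 -0.24 0 0 0.388;1 0.77 -0.38 -0.24 0 0 0.388;1 0.77 -0.38 -0.24 0 0 0.388;1 0.77 -0.38 -0.24 0 0 0.388;1 0.77 -0.38 -0.24 0 0 0.388;1 0.77 -0.38 -0.24 0 0 0.388;1 0.77 -0.38 -0.24 0 0 0.388;1 0.77 -0.38 -0.24 0 0 0.388;1 0.77 -0.38 -0.24 0 0 0.388;1 0.77 -0.38 -0.24 0 0 0.388"
}}

```text
time_s: 2.63
position: [0.4967, -0.3003, 0.3299]
tcp_rot: [[1.0, -0.002, -0.001], [-0.002, -1.0, 0.001], [-0.001, -0.001, -1.0]]
force: [-0.0, -1.1, 0.1]
opening: 1.001
grasp_force: 0.0
```

```bash
cat >> h.py <<'E'
def wrist(name=None):
    s=bot.read_state();p=capture("wrist");M=np.array(p['mount'])
    T=np.eye(4);T[:3,:3]=s['tcp_rot'];T[:3,3]=s['position'];W=T@M
    p['R']=W[:3,:3].T;p['t']=-W[:3,:3].T@W[:3,3]
    if name: cv2.imwrite(f"pics/{name}.png",p["pixels"][:,:,::-1])
    return p
E
python3 - <<'E'
from h import *
s=bot.read_state();print(s['time_s'],s['position'],s['tcp_rot'].round(3).tolist(),s['joint_positions'].round(1))
p=wrist("w0");print(np.round(p['mount'],3))
q={k:v for k,v in p.items()}
for l,z in [("teaspoon",.006),("spice_caddy",.045),("spoon_tray",.016),("round_dish",.014),("pick_jar",.02)]:
    try:
        for o in outline_of(l,p)[:2]: print(l,round(o['conf'],2),*rect(p,o['region'],z))
        print([(np.round(d["point"],3).tolist(),round(d["conf"],2)) for d in spot_point(l,p)[:2]])
    except Exception as e: print(l,e)
E
```

```text
2.6333 [ 0.49671145 -0.30030183  0.32986803] [[1.0, -0.002, -0.001], [-0.002, -1.0, 0.001], [-0.001, -0.001, -1.0]] [-42.2  20.2  79.5  -0.   80.4  47.9]
[[-0.001 -0.96  -0.278  0.077]
 [ 1.    -0.001  0.001  0.   ]
 [-0.001 -0.278  0.96  -0.174]
 [ 0.     0.     0.     1.   ]]
teaspoon 0.95 [ 415.6 -253.4] [126.7  23.1] -2.0
[([0.409, -0.254, -0.004], 0.9)]
spice_caddy 0.77 [ 598.  -271.9] [148.5  75.9] 4.8
[]
spoon_tray 0.64 [ 634.8 -128.1] [158.1  93.6] 2.4
[([0.641, -0.125, -0.0], 0.79)]
round_dish 0.61 [ 515.2 -408.5] [125.  124.7] -67.1
[]
pick_jar 0.72 [ 438.7 -105.4] [99.  38.4] 77.9
[([0.437, -0.105, 0.002], 0.96), ([0.517, -0.411, 0.004], 0.56)]
```

Call:
{"method": "jog_arm", "body": {
  "rows": "0.8 -0.11 -0.668 0.2 0 0 0;0.8 -0.11 -0.668 0.2 0 0 0;0.8 -0.11 -0.668 0.2 0 0 0;0.8 -0.11 -0.668 0.2 0 0 0;0.8 -0.11 -0.668 0.2 0 0 0;0.8 -0.11 -0.668 0.2 0 0 0;0.8 -0.11 -0.668 0.2 0 0 0;0.8 -0.11 -0.668 0.2 0 0 0;0.8 -0.11 -0.668 0.2 0 0 0;0.8 -0.11 -0.668 0.2 0 0 0;0.8 -0.11 -0.668 0.2 0 0 0;0.8 -0.11 -0.668 0.2 0 0 0;0.8 -0.11 -0.668 0.2 0 0 0"
}}

```text
time_s: 4.27
position: [0.444, 0.0334, 0.231]
tcp_rot: [[1.0, -0.001, 0.002], [-0.001, -1.0, -0.001], [0.002, 0.001, -1.0]]
force: [0.9, -0.1, -0.3]
opening: 0.803
grasp_force: 0.0
```

Run:
```python
from h import *
p=wrist("w1")
print([(np.round(d["point"],3).tolist(),round(d["conf"],2)) for d in spot_point("spice_a",p)[:6]])
go((.442,.034,.088))
```

```text
[([0.486, 0.112, -0.001], 0.84), ([0.39, 0.112, -0.001], 0.81), ([0.444, 0.03, -0.001], 0.8), ([0.42, 0.197, 0.0], 0.65), ([0.508, -0.023, -0.001], 0.56), ([0.387, 0.341, 0.004], 0.45)]
shift [-0.004 -0.001  0.286] turn [ 0.001 -0.002 -0.002] for (0.442, 0.034, 0.088)
```

View pics/w1.png

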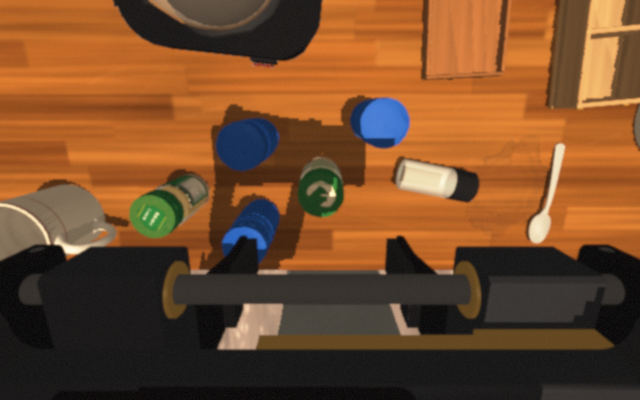

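The wrist view shows the target green cap at (322,190) between blue decoys, with the mug handle at (100,235) clear of the other green jar at (160,212). All of it fits the measured positions.

Call:
{"method": "jog_arm", "body": {
  "rows": "0.8 -0.003 0 0.08 0 0 0;0.8 -0.003 0 0.15 0 0 0;0.8 -0.003 0 0.22 0 0 0;0.8 -0.003 0 0.286 0 0 0;0.8 -0.003 0 0.286 0 0 0;0.8 -0.003 0 0.286 0 0 0;0 -0.003 0 0.286 0 0 0;0 -0.003 0 0.286 0 0 0;0 -0.003 0 0.286 0 0 0;0 -0.003 0 0.286 0 0 0;0 -0.003 0 0.286 0 0 0;0 -0.003 0 0.286 0 0 0;0 -0.003 0 0.286 0 0 0;0 -0.003 0 0.286 0 0 0"
}}

```text
time_s: 5.53
position: [0.4423, 0.0344, 0.0887]
tcp_rot: [[1.0, 0.0, 0.003], [0.0, -1.0, -0.001], [0.003, 0.001, -1.0]]
force: [-0.4, -0.2, 8.6]
opening: 0.5
grasp_force: 30.0
```

Call:
{"method": "jog_arm", "body": {
  "rows": "0 0 0 -0.07 0 0 0;0 0 0 -0.14 0 0 0;0 0 0 -0.21 0 0 0;0 0 0 -0.29 0 0 0;0 0.03 0.06 -0.29 0 0 0;0 0.07 0.12 -0.29 0 0 0;0 0.11 0.18 -0.29 0 0 0;0 0.15 0.24 -0.29 0 0 0;0 0.19 0.3 -0.29 0 0 0;0 0.22 0.36 -0.29 0 0 0;0 0.26 0.42 -0.29 0 0 0;0 0.3 0.48 -0.29 0 0 0;0 0.33 0.54 -0.29 0 0 0;0 0.36 0.58 -0.29 0 0 0;0 0.378 0.61 -0.29 0 0 0;0 0.378 0.61 -0.29 0 0 0;0 0.378 0.61 -0.29 0 0 0"
}}

```text
time_s: 6.95
position: [0.6297, -0.2705, 0.2314]
tcp_rot: [[1.0, -0.001, -0.002], [-0.001, -1.0, 0.002], [-0.002, -0.002, -1.0]]
force: [-0.6, 0.9, -1.5]
opening: 0.5
grasp_force: 30.0
```

Run:
```python
from h import *
go((.631,-.270,.096),(.631,-.270,.0945))
p=wrist("w2");c=capture("scene");cv2.imwrite("pics/s2.png",cv2.resize(c["pixels"][100:240,270:470,::-1],(800,560)))
for l,z in [("spice_caddy",.045)]:
    for o in outline_of(l,p)[:2]: print(l,round(o['conf'],2),*rect(p,o['region'],z))
```

```text
shift [ 0.003 -0.001  0.271] turn [-0.002  0.002 -0.001] for (0.631, -0.27, 0.096)
shift [ 0.003 -0.001  0.274] turn [-0.002  0.002 -0.001] for (0.631, -0.27, 0.0945)
spice_caddy 0.93 [ 632.9 -268.9] [88.6 76.6] 4.6
spice_caddy 0.4 [ 696.8 -416.5] [110.3  81.6] 69.6
```

View pics/w2.png

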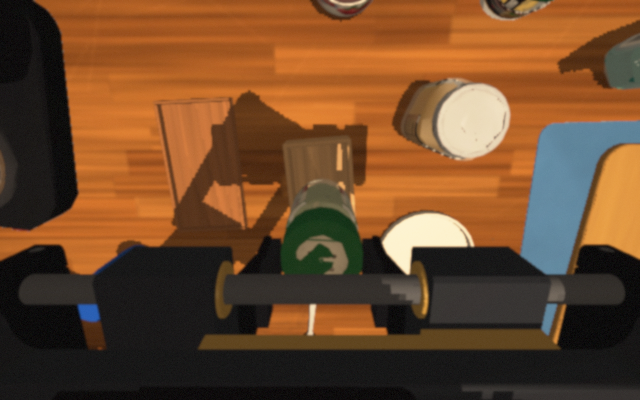

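The wrist view shows the jar held upright (322,250) with the far bay behind it at (320,165). The honey at (470,120) is well clear.

Call:
{"method": "jog_arm", "body": {
  "rows": "0 0.009 -0.002 0.05 0 0 0;0 0.009 -0.002 0.1 0 0 0;0 0.009 -0.002 0.15 0 0 0;0 0.009 -0.002 0.19 0 0 0;0 0.009 -0.002 0.22 0 0 0;0 0.009 -0.002 0.245 0 0 0;0 0.009 -0.002 0.26 0 0 0;0 0.009 -0.002 0.27 0 0 0;0 0.009 -0.002 0.273 0 0 0;0 0.009 -0.002 0.273 0 0 0;0 0.009 -0.002 0.273 0 0 0"
}}

```text
time_s: 8.02
position: [0.6355, -0.2697, 0.097]
tcp_rot: [[1.0, 0.0, 0.002], [0.0, -1.0, -0.001], [0.002, 0.001, -1.0]]
force: [-0.6, -0.7, -1.8]
opening: 0.504
grasp_force: 30.0
```

Call:
{"method": "jog_arm", "body": {
  "rows": "0 0 0 0.005 0 0 0;0 0 0 0.005 0 0 0;0.6 0 0 0.005 0 0 0;0.7 0 0 0.005 0 0 0;0.75 0 0 0.005 0 0 0;0.75 0 0 0.005 0 0 0;0.75 0 0 0.005 0 0 0;0.75 0 0 -0.05 0 0 0;0.75 0 0 -0.13 0 0 0;0.75 0 0 -0.21 0 0 0;0.75 0 0 -0.28 0 0 0;0.75 0 0 -0.28 0 0 0"
}}

```text
time_s: 9.02
position: [0.6394, -0.272, 0.2458]
tcp_rot: [[1.0, 0.0, 0.015], [0.0, -1.0, -0.009], [0.015, 0.009, -1.0]]
force: [0.9, -0.7, 1.0]
opening: 0.749
grasp_force: 0.0
```

Run:
```python
from h import *
c=capture("scene");cv2.imwrite("pics/s3.png",cv2.resize(c["pixels"][100:240,270:470,::-1],(800,560)))
go((.420,.198,.23))
```

```text
shift [-0.435 -0.938  0.014] turn [ 0.008 -0.013  0.   ] for (0.42, 0.198, 0.23)
```

View pics/s3.png

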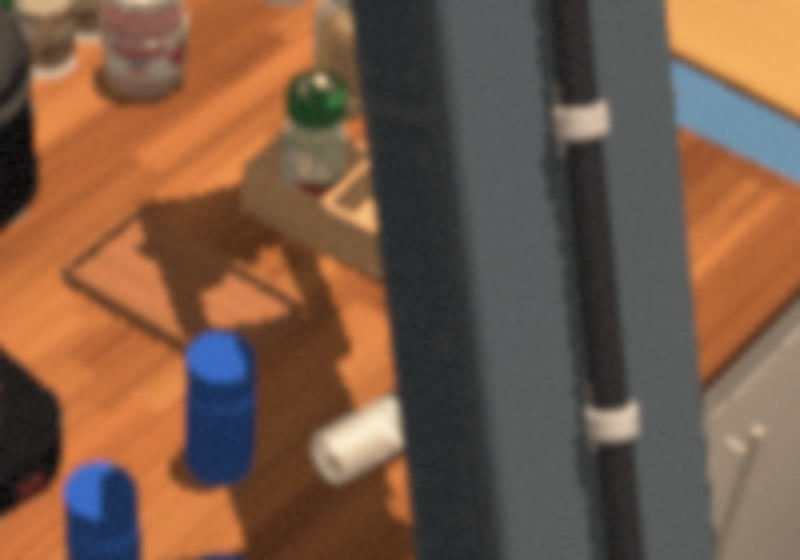

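Jar stands upright in the far bay (crop (318,130)); the rest of the caddy is hidden by the arm.

Call:
{"method": "jog_arm", "body": {
  "rows": "0.72 -0.435 -0.3 0.014 0 0 0;0.72 -0.435 -0.3 0.014 0 0 0;0.72 -0.435 -0.3 0.014 0 0 0;0.72 -0.435 -0.3 0.014 0 0 0;0.72 -0.435 -0.3 0.014 0 0 0;0.72 -0.435 -0.3 0.014 0 0 0;0.72 -0.435 -0.3 0.014 0 0 0;0.72 -0.435 -0.938 0.014 0 0 0;0.72 -0.435 -0.938 0.014 0 0 0;0.72 -0.435 -0.938 0.014 0 0 0;0.72 -0.435 -0.938 0.014 0 0 0;0.72 -0.435 -0.938 0.014 0 0 0;0.72 -0.435 -0.938 0.014 0 0 0;0.72 -0.435 -0.938 0.014 0 0 0;0.72 -0.435 -0.938 0.014 0 0 0;0.72 -0.435 -0.938 0.014 0 0 0;0.72 -0.435 -0.938 0.014 0 0 0;0.72 -0.435 -0.938 0.014 0 0 0;0.72 -0.435 -0.938 0.014 0 0 0"
}}

```text
time_s: 10.65
position: [0.4169, 0.1984, 0.2284]
tcp_rot: [[1.0, -0.001, -0.001], [-0.001, -1.0, -0.001], [-0.001, 0.001, -1.0]]
force: [0.3, -0.9, -0.8]
opening: 0.722
grasp_force: 0.0
```

Run:
```python
from h import *
p=wrist()
print([(np.round(d["point"],3).tolist(),round(d["conf"],2)) for d in spot_point("spice_a",p)[:6]])
go((.420,.198,.0885))
```

```text
[([0.506, -0.02, -0.0], 0.93), ([0.486, 0.108, -0.004], 0.85), ([0.418, 0.197, 0.001], 0.56), ([0.388, 0.111, -0.002], 0.56)]
shift [0.006 0.001 0.28 ] turn [ 0.     0.001 -0.003] for (0.42, 0.198, 0.0885)
```

Call:
{"method": "jog_arm", "body": {
  "rows": "0.72 0.004 0.001 0.08 0 0 0;0.72 0.004 0.001 0.15 0 0 0;0.72 0.004 0.001 0.22 0 0 0;0.72 0.004 0.001 0.28 0 0 0;0.72 0.004 0.001 0.28 0 0 0;0.72 0.004 0.001 0.28 0 0 0;0 0.004 0.001 0.28 0 0 0;0 0.004 0.001 0.28 0 0 0;0 0.004 0.001 0.28 0 0 0;0 0.004 0.001 0.28 0 0 0;0 0.004 0.001 0.28 0 0 0;0 0.004 0.001 0.28 0 0 0;0 0.004 0.001 0.28 0 0 0"
}}

```text
time_s: 11.83
position: [0.4206, 0.1993, 0.0905]
tcp_rot: [[1.0, 0.0, 0.004], [0.0, -1.0, 0.0], [0.004, -0.0, -1.0]]
force: [-0.9, -0.8, 7.3]
opening: 0.497
grasp_force: 30.0
```

Call:
{"method": "jog_arm", "body": {
  "rows": "0 0 0 -0.07 0 0 0;0 0 0 -0.14 0 0 0;0 0 0 -0.21 0 0 0;0 0 0 -0.28 0 0 0;0 0 0.06 -0.29 0 0 0;0 0 0.13 -0.29 0 0 0;0 0 0.2 -0.29 0 0 0;0 0 0.27 -0.29 0 0 0;0 0.01 0.34 -0.29 0 0 0;0 0.03 0.41 -0.29 0 0 0;0 0.06 0.48 -0.29 0 0 0;0 0.09 0.55 -0.29 0 0 0;0 0.12 0.62 -0.29 0 0 0;0 0.16 0.69 -0.29 0 0 0;0 0.2 0.76 -0.29 0 0 0;0 0.23 0.83 -0.29 0 0 0;0 0.26 0.89 -0.29 0 0 0;0 0.283 0.949 -0.29 0 0 0;0 0.283 0.949 -0.29 0 0 0;0 0.283 0.949 -0.29 0 0 0"
}}

```text
time_s: 13.5
position: [0.5607, -0.2767, 0.2335]
tcp_rot: [[1.0, -0.002, -0.001], [-0.002, -1.0, 0.001], [-0.001, -0.001, -1.0]]
force: [-0.8, 1.3, -1.6]
opening: 0.496
grasp_force: 30.0
```

Run:
```python
from h import *
go((.562,-.275,.0965))
p=wrist("w4")
for o in outline_of("spice_caddy",p)[:2]: print(round(o['conf'],2),*rect(p,o['region'],.045))
```

```text
shift [ 0.003 -0.003  0.274] turn [-0.001  0.001 -0.003] for (0.562, -0.275, 0.0965)
0.97 [ 601.  -271.5] [143.5  77.7] 4.0
```

View pics/w4.png

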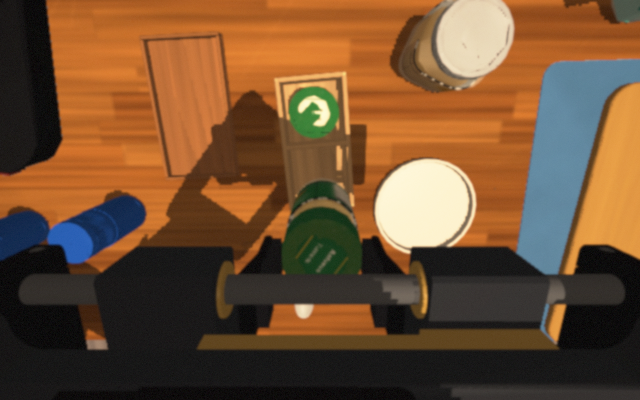

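The first jar sits upright in the far bay (315,112), and the held jar (322,235) is in line with the near bay.

Call:
{"method": "jog_arm", "body": {
  "rows": "0 0.002 -0.003 0.05 0 0 0;0 0.002 -0.003 0.1 0 0 0;0 0.002 -0.003 0.15 0 0 0;0 0.002 -0.003 0.19 0 0 0;0 0.002 -0.003 0.22 0 0 0;0 0.002 -0.003 0.245 0 0 0;0 0.002 -0.003 0.26 0 0 0;0 0.002 -0.003 0.27 0 0 0;0 0.002 -0.003 0.276 0 0 0;0 0.002 -0.003 0.276 0 0 0;0 0.002 -0.003 0.276 0 0 0"
}}

```text
time_s: 14.52
position: [0.5623, -0.2739, 0.0968]
tcp_rot: [[1.0, 0.0, 0.001], [0.0, -1.0, -0.001], [0.001, 0.001, -1.0]]
force: [0.6, -0.1, -0.2]
opening: 0.496
grasp_force: 30.0
```

Call:
{"method": "jog_arm", "body": {
  "rows": "0.6 0 0 0 0 0 0;0.7 0 0 0 0 0 0;0.75 0 0 0 0 0 0;0.75 0 0 0 0 0 0;0.75 0 0 0 0 0 0;0.75 0 0 -0.05 0 0 0;0.75 0 0 -0.13 0 0 0;0.75 0 0 -0.21 0 0 0;0.75 0 0 -0.28 0 0 0;0.75 -0.08 -0.01 -0.28 0 0 0;0.6 -0.15 -0.02 -0.28 0 0 0;0.5 -0.22 -0.03 -0.28 0 0 0;0.5 -0.298 -0.041 -0.25 0 0 0;0.5 -0.298 -0.041 -0.17 0 0 0;0.5 -0.298 -0.041 -0.17 0 0 0;0.5 -0.298 -0.041 -0.17 0 0 0"
}}

```text
time_s: 15.85
position: [0.4121, -0.2529, 0.1803]
tcp_rot: [[1.0, -0.001, -0.002], [-0.001, -1.0, 0.003], [-0.002, -0.003, -1.0]]
force: [0.9, 0.7, -0.3]
opening: 0.507
grasp_force: 0.0
```

Run:
```python
from h import *
go((.414,-.2535,.024),yaw=-2)
p=wrist("w5");c=capture("top");cv2.imwrite("pics/t5.png",cv2.resize(c["pixels"][100:280,300:500,::-1],(660,594)))
for l,z in [("teaspoon",.004),("spoon_tray",.016),("spice_caddy",.045),("pick_jar",.02)]:
  for n,q in (("w",p),("t",c)):
    for o in outline_of(l,q)[:2]: print(n,l,round(o['conf'],2),*rect(q,o['region'],z))
print([(np.round(d["point"],3).tolist(),round(d["conf"],2)) for d in spot_point("spice_a",c)[:7]])
```

```text
shift [0.004 0.002 0.313] turn [-0.003  0.003  0.044] for (0.414, -0.2535, 0.024)
w teaspoon 0.79 [ 415.5 -252.8] [129.7  24.9] -0.8
w spoon_tray 0.64 [ 567.8 -130.8] [92.2 33.4] 89.9
t spoon_tray 0.79 [ 633.5 -123.8] [163.   88.6] 2.6
w spice_caddy 0.57 [ 549.9 -274.9] [75.1 58.9] -85.2
t spice_caddy 0.92 [ 594.1 -264.9] [150.7  82.3] 5.9
t spice_caddy 0.25 [ 696.2 -407.6] [113.   82.7] -46.1
w pick_jar 0.82 [ 438.4 -104.8] [103.8  38.5] 78.7
t pick_jar 0.86 [ 435.7 -106.2] [91.2 37.4] 79.2
[([0.636, -0.269, 0.006], 0.67), ([0.51, -0.024, 0.002], 0.67), ([0.489, 0.108, 0.0], 0.58), ([0.559, -0.274, 0.006], 0.54), ([0.384, 0.11, -0.0], 0.51)]
```

View pics/w5.png

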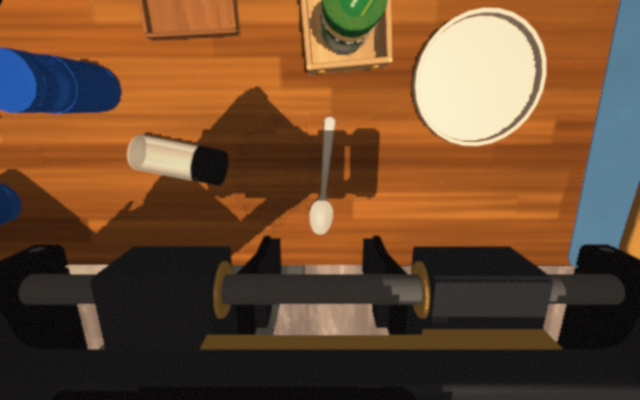

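View pics/t5.png

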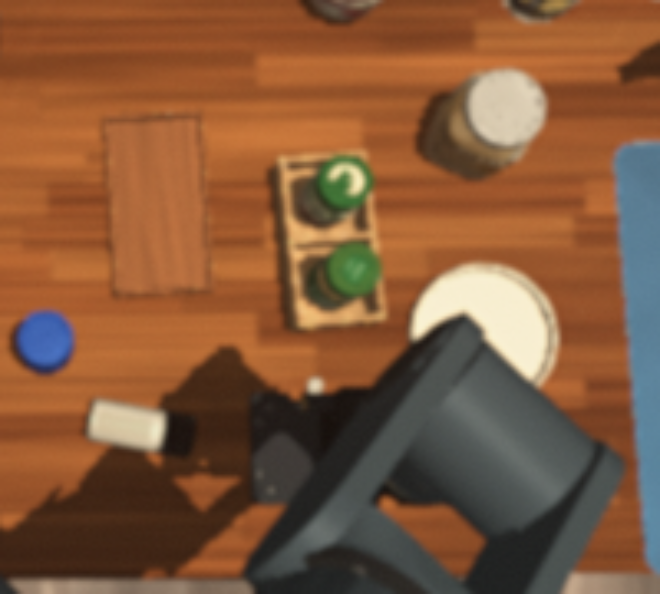

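Both jars stand in their bays (crop (345,182) and (350,268)). The spoon lies along x at wrist pixel (325,175), with its bowl toward the robot.

Call:
{"method": "jog_arm", "body": {
  "rows": "0.45 0.006 0 0.07 0 0 0.033;0.45 0.006 0 0.14 0 0 0.033;0.45 0.006 0 0.21 0 0 0.033;0.45 0.006 0 0.26 0 0 0.033;0.45 0.006 0 0.29 0 0 0.033;0.45 0.006 0 0.306 0 0 0.033;0.45 0.006 0 0.31 0 0 0.033;0.45 0.006 0 0.31 0 0 0.033;0.45 0.006 0 0.31 0 0 0.033;0.45 0.006 0 0.31 0 0 0.033"
}}

```text
time_s: 17.23
position: [0.4166, -0.2541, 0.0271]
tcp_rot: [[1.0, -0.026, 0.002], [-0.026, -1.0, -0.002], [0.002, 0.002, -1.0]]
force: [0.9, -1.0, -0.3]
opening: 0.453
grasp_force: 0.0
```

Call:
{"method": "jog_arm", "body": {
  "rows": "0.45 0 0 0.005 0 0 0;0.45 0 0 0.005 0 0 0;0 0 0 0.005 0 0 0;0 0 0 0.005 0 0 0;0 0 0 0.005 0 0 0;0 0 0 0.005 0 0 0;0 0 0 0.005 0 0 0;0 0 0 0.005 0 0 0;0 0 0 0.005 0 0 0"
}}

```text
time_s: 17.98
position: [0.4158, -0.2534, 0.0234]
tcp_rot: [[1.0, -0.026, -0.0], [-0.026, -1.0, 0.0], [-0.0, -0.0, -1.0]]
force: [0.4, -0.0, -0.0]
opening: 0.04
grasp_force: 0.0
```

Call:
{"method": "jog_arm", "body": {
  "rows": "0 0 0 0.005 0 0 0;0 0 0 0.005 0 0 0"
}}

```text
time_s: 18.15
position: [0.4157, -0.2532, 0.0206]
tcp_rot: [[1.0, -0.026, -0.0], [-0.026, -1.0, 0.0], [-0.0, -0.0, -1.0]]
force: [-0.6, 0.9, -0.3]
opening: 0.008
grasp_force: 0.0
```

Run:
```python
from h import *
s=bot.read_state();print(s['opening'],s['grasp_force'],s['position'],s['force'])
p=wrist("w6")
for o in outline_of("teaspoon",p)[:2]: print(round(o['conf'],2),*rect(p,o['region'],.004))
```

```text
0.007524380502316418 0.0 [ 0.41568007 -0.25324475  0.02062182] [-0.5638757   0.89174475 -0.2636319 ]
0.58 [ 447.4 -259.2] [66.7 11. ] -3.2
```

View pics/w6.png

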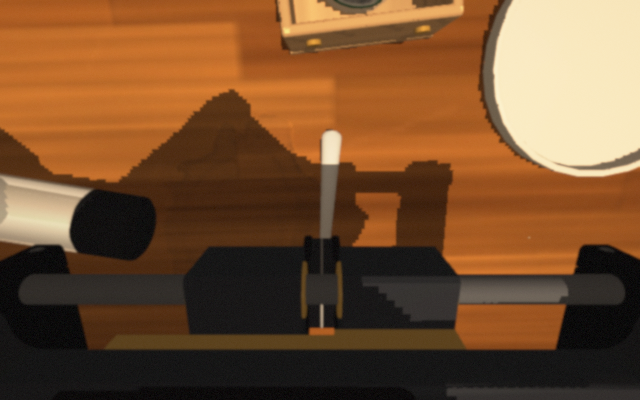

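Fingers closed empty: opening is about 0, and the spoon still lies in line under them (handle tip (330,135)). I'll reopen and feel downward gently for the surface.

Call:
{"method": "jog_arm", "body": {
  "rows": "0.4 0 0 -0.004 0 0 0;0.4 0 0 -0.004 0 0 0;0.4 0 0 -0.004 0 0 0;0.4 0 0 -0.004 0 0 0;0.4 0 0 -0.004 0 0 0;0.4 0 0 -0.002 0 0 0;0.4 0 0 0 0 0 0;0.4 0 0 0 0 0 0;0.4 0 0 0 0 0 0"
}}

```text
time_s: 19.0
position: [0.4158, -0.2533, 0.0208]
tcp_rot: [[1.0, -0.026, -0.0], [-0.026, -1.0, 0.0], [-0.0, -0.0, -1.0]]
force: [1.2, 0.4, -0.5]
opening: 0.396
grasp_force: 0.0
```

Run:
```python
from h import *
s=bot.read_state();print(s['opening'],s['position'],s['force'],s['tau'].round(1))
p=wrist("w7")
for o in outline_of("teaspoon",p)[:2]: print(round(o['conf'],2),*rect(p,o['region'],.004))
```

```text
0.39629683851577163 [ 0.41576012 -0.25331679  0.02081919] [ 1.22826441  0.36257183 -0.46667874] [ -0.  -38.6  -5.9   0.   -0.   -0. ]
0.55 [ 414.3 -258.4] [131.3  23.5] -8.1
```

View pics/w7.png

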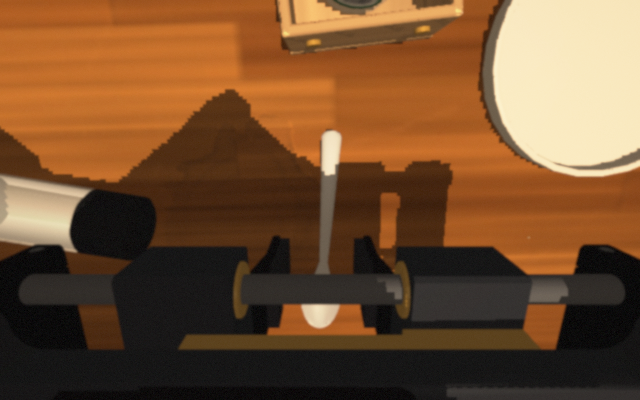

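The spoon (320,230) lies centred between the open fingers and was not disturbed. I'll step down in small increments.

Call:
{"method": "jog_arm", "body": {
  "rows": "0.4 0 0 0.002 0 0 0;0.4 0 0 0.004 0 0 0;0.4 0 0 0.004 0 0 0;0.4 0 0 0.004 0 0 0"
}}

```text
time_s: 19.43
position: [0.4158, -0.2533, 0.0188]
tcp_rot: [[1.0, -0.026, -0.0], [-0.026, -1.0, 0.0], [-0.0, -0.0, -1.0]]
force: [0.1, -0.5, -0.5]
opening: 0.401
grasp_force: 0.0
```

Call:
{"method": "jog_arm", "body": {
  "rows": "0.4 0 0 0.002 0 0 0;0.4 0 0 0.004 0 0 0;0.4 0 0 0.004 0 0 0;0.4 0 0 0.004 0 0 0"
}}

```text
time_s: 19.77
position: [0.4158, -0.2533, 0.0169]
tcp_rot: [[1.0, -0.026, -0.0], [-0.026, -1.0, 0.0], [-0.0, -0.0, -1.0]]
force: [0.4, -0.1, 0.2]
opening: 0.402
grasp_force: 0.0
```

Run:
```python
from h import *
s=bot.read_state();print(s['position'],s['force'])
p=wrist();im=p["pixels"][:,:,::-1].copy()
T=s['tcp_rot']
for z,c in ((.003,(0,0,255)),(.022,(0,255,0)),(.012,(255,0,0))):
  for y in (-.0174,.0174):
    for x in (-.0095,.0095):
      X=s['position']+T@np.array([x,y,z]);q=p['R']@X+p['t']
      u=(p['fx']*q[0]/q[2]+p['cx'],p['fy']*q[1]/q[2]+p['cy']);print(z,y,x,np.round(u))
      cv2.circle(im,tuple(int(round(a)) for a in u),2,c,-1)
cv2.imwrite("pics/w8.png",cv2.resize(im[200:400,220:420],(600,600)))
```

```text
[ 0.41575383 -0.25333822  0.0168511 ] [ 0.36420638 -0.05881272  0.21937014]
0.003 -0.0174 -0.0095 [292. 259.]
0.003 -0.0174 0.0095 [291. 230.]
0.003 0.0174 -0.0095 [350. 259.]
0.003 0.0174 0.0095 [351. 230.]
0.022 -0.0174 -0.0095 [295. 246.]
0.022 -0.0174 0.0095 [294. 219.]
0.022 0.0174 -0.0095 [348. 246.]
0.022 0.0174 0.0095 [348. 219.]
0.012 -0.0174 -0.0095 [293. 253.]
0.012 -0.0174 0.0095 [293. 224.]
0.012 0.0174 -0.0095 [349. 253.]
0.012 0.0174 0.0095 [350. 224.]
```

View pics/w8.png

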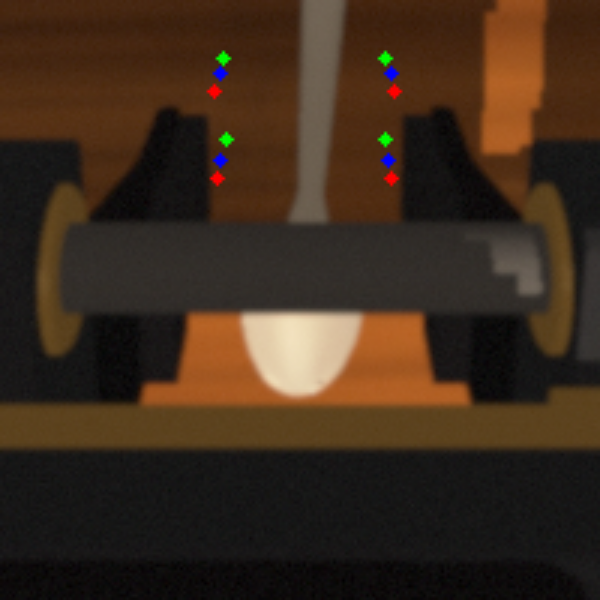

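The drawn fingertip marks fall ahead of the visible finger ends (crop row about 115), so the real tips stand higher than the nominal geometry. I'll keep descending in small steps while watching force.

Call:
{"method": "jog_arm", "body": {
  "rows": "0.4 0 0 0.002 0 0 0;0.4 0 0 0.004 0 0 0;0.4 0 0 0.004 0 0 0;0.4 0 0 0.004 0 0 0"
}}

```text
time_s: 20.15
position: [0.4158, -0.2533, 0.0149]
tcp_rot: [[1.0, -0.026, -0.0], [-0.026, -1.0, 0.0], [-0.0, -0.0, -1.0]]
force: [-0.8, 0.1, 0.1]
opening: 0.401
grasp_force: 0.0
```

Call:
{"method": "jog_arm", "body": {
  "rows": "0.4 0 0 0.002 0 0 0;0.4 0 0 0.004 0 0 0;0.4 0 0 0.004 0 0 0;0.4 0 0 0.004 0 0 0"
}}

```text
time_s: 20.48
position: [0.4158, -0.2534, 0.0129]
tcp_rot: [[1.0, -0.026, -0.0], [-0.026, -1.0, 0.0], [-0.0, -0.0, -1.0]]
force: [0.7, -0.4, 0.3]
opening: 0.398
grasp_force: 0.0
```

Call:
{"method": "jog_arm", "body": {
  "rows": "0.4 0 0 0.002 0 0 0;0.4 0 0 0.004 0 0 0;0.4 0 0 0.004 0 0 0;0.4 0 0 0.004 0 0 0"
}}

```text
time_s: 20.82
position: [0.4158, -0.2533, 0.0109]
tcp_rot: [[1.0, -0.026, -0.0], [-0.026, -1.0, 0.0], [-0.0, -0.0, -1.0]]
force: [-0.4, 0.4, -0.2]
opening: 0.402
grasp_force: 0.0
```

Call:
{"method": "jog_arm", "body": {
  "rows": "0.4 0 0 0.002 0 0 0;0.4 0 0 0.004 0 0 0;0.4 0 0 0.004 0 0 0;0.4 0 0 0.004 0 0 0"
}}

```text
time_s: 21.15
position: [0.4158, -0.2533, 0.0089]
tcp_rot: [[1.0, -0.026, -0.0], [-0.026, -1.0, 0.0], [-0.0, -0.0, -1.0]]
force: [-0.0, 1.0, -0.6]
opening: 0.4
grasp_force: 0.0
```

Call:
{"method": "jog_arm", "body": {
  "rows": "0 0 0 0 0 0 0;0 0 0 0 0 0 0;0 0 0 0 0 0 0;0 0 0 0 0 0 0;0 0 0 0 0 0 0;0 0 0 0 0 0 0;0 0 0 0 0 0 0;0 0 0 0 0 0 0"
}}

```text
time_s: 21.82
position: [0.4158, -0.2534, 0.0089]
tcp_rot: [[1.0, -0.026, -0.0], [-0.026, -1.0, 0.0], [-0.0, -0.0, -1.0]]
force: [0.3, 0.1, -0.3]
opening: 0.006
grasp_force: 0.0
```

Run:
```python
from h import *
s=bot.read_state();print(s['opening'],s['grasp_force'],s['position'],s['force'],s['joint_positions'].round(2))
c=capture("scene");cv2.imwrite("pics/s9.png",cv2.resize(c["pixels"][130:230,340:460,::-1],(720,600)))
```

```text
0.00639349803765417 0.0 [ 0.41580793 -0.25337623  0.00894494] [ 0.30596881  0.06288318 -0.31047069] [-44.53  40.19 110.15  -0.    29.66  46.95]
```

View pics/s9.png

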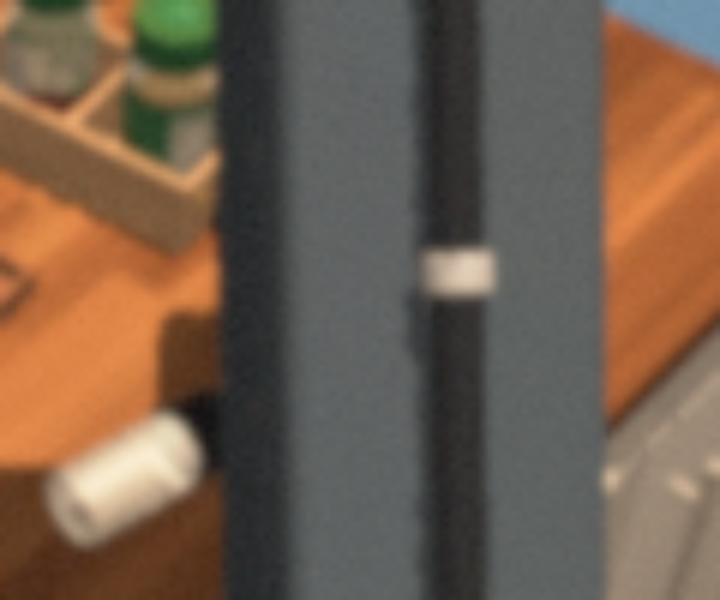

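Call:
{"method": "jog_arm", "body": {
  "rows": "0.4 0 0 0 0 0 0;0.4 0 0 0 0 0 0;0.4 0 0 0 0 0 0;0.4 0 0 0 0 0 0;0.4 0 0 0 0 0 0;0.4 0 0 0.004 0 0 0;0.4 0 0 0.008 0 0 0;0.4 0 0 0.012 0 0 0;0.4 0 0 0.012 0 0 0;0.4 0 0 0.012 0 0 0"
}}

```text
time_s: 22.7
position: [0.4157, -0.2533, 0.0027]
tcp_rot: [[1.0, -0.026, -0.0], [-0.026, -1.0, 0.0], [-0.0, -0.0, -1.0]]
force: [0.5, -0.1, -0.4]
opening: 0.398
grasp_force: 0.0
```

Call:
{"method": "jog_arm", "body": {
  "rows": "0.4 0 0 0.002 0 0 0;0.4 0 0 0.004 0 0 0;0.4 0 0 0.004 0 0 0;0.4 0 0 0.004 0 0 0"
}}

```text
time_s: 23.03
position: [0.4158, -0.2534, 0.0009]
tcp_rot: [[1.0, -0.026, -0.0], [-0.026, -1.0, 0.0], [-0.0, -0.0, -1.0]]
force: [-0.1, -0.6, 0.9]
opening: 0.403
grasp_force: 0.0
```

Run:
```python
from h import *
s=bot.read_state();print(s['opening'],s['position'],s['force'],s['moment'])
p=wrist("w10")
for o in outline_of("teaspoon",p)[:2]: print(round(o['conf'],2),*rect(p,o['region'],.004))
for o in outline_of("pick_jar",p)[:2]: print(round(o['conf'],2),*rect(p,o['region'],.02))
```

```text
0.40312677151608334 [ 0.4157771  -0.25338785  0.00090529] [-0.09466193 -0.59467171  0.85935929] [ 0.00052854  0.04025114 -0.02236084]
0.76 [ 419.6 -254. ] [122.3  26.1] -2.6
0.61 [ 433.8 -124.5] [70.6 42.3] 78.5
```

View pics/w10.png

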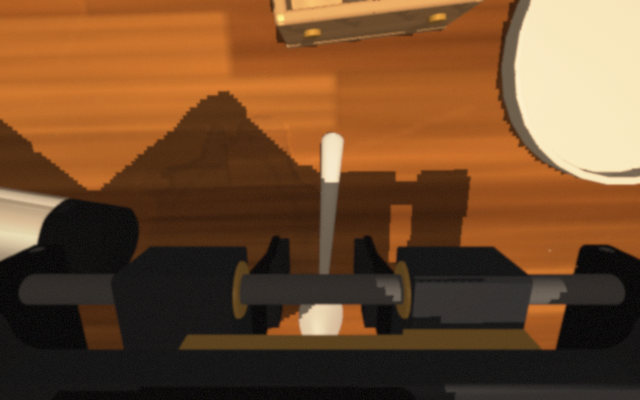

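At TCP z≈0.001 there is still no contact. The spoon handle (325,220) is centred, and the pick jar cap (95,235) is near but not under the body.

Call:
{"method": "jog_arm", "body": {
  "rows": "0.4 0 0 0.004 0 0 0;0.4 0 0 0.008 0 0 0;0.4 0 0 0.008 0 0 0;0.4 0 0 0.008 0 0 0"
}}

```text
time_s: 23.52
position: [0.4157, -0.2533, -0.0032]
tcp_rot: [[1.0, -0.026, -0.0], [-0.026, -1.0, 0.0], [-0.0, -0.0, -1.0]]
force: [0.1, 0.4, 0.4]
opening: 0.402
grasp_force: 0.0
```

Call:
{"method": "jog_arm", "body": {
  "rows": "0.4 0 0 0.002 0 0 0;0.4 0 0 0.004 0 0 0;0.4 0 0 0.004 0 0 0;0.4 0 0 0.004 0 0 0"
}}

```text
time_s: 23.85
position: [0.4158, -0.2534, -0.0051]
tcp_rot: [[1.0, -0.026, -0.0], [-0.026, -1.0, 0.0], [-0.0, -0.0, -1.0]]
force: [0.7, 0.4, -0.2]
opening: 0.402
grasp_force: 0.0
```

Call:
{"method": "jog_arm", "body": {
  "rows": "0.4 0 0 0.002 0 0 0;0.4 0 0 0.004 0 0 0;0.4 0 0 0.004 0 0 0;0.4 0 0 0.004 0 0 0"
}}

```text
time_s: 24.18
position: [0.4158, -0.2534, -0.0071]
tcp_rot: [[1.0, -0.026, -0.0], [-0.026, -1.0, 0.0], [-0.0, -0.0, -1.0]]
force: [-0.2, -0.2, 0.2]
opening: 0.398
grasp_force: 0.0
```

Try closing here to test for contact with the spoon.

Call:
{"method": "jog_arm", "body": {
  "rows": "0 0 0 0 0 0 0;0 0 0 0 0 0 0;0 0 0 0 0 0 0;0 0 0 0 0 0 0;0 0 0 0 0 0 0;0 0 0 0 0 0 0;0 0 0 0 0 0 0;0 0 0 0 0 0 0"
}}

```text
time_s: 24.85
position: [0.4167, -0.2544, -0.0021]
tcp_rot: [[1.0, -0.025, 0.003], [-0.025, -1.0, -0.004], [0.003, 0.004, -1.0]]
force: [-4.9, 1.7, 45.9]
opening: 0.013
grasp_force: 24.0
```

Call:
{"method": "jog_arm", "body": {
  "rows": "0 0 0 -0.006 0 0 0;0 0 0 -0.012 0 0 0;0 0 0 -0.012 0 0 0"
}}

```text
time_s: 25.1
position: [0.4162, -0.2537, -0.0002]
tcp_rot: [[1.0, -0.026, 0.001], [-0.026, -1.0, -0.001], [0.001, 0.001, -1.0]]
force: [0.1, 0.3, 0.2]
opening: 0.007
grasp_force: 0.0
```

Call:
{"method": "jog_arm", "body": {
  "rows": "0 0 0 0.002 0 0 0;0 0 0 0.002 0 0 0;0 0 0 0.002 0 0 0"
}}

```text
time_s: 25.35
position: [0.4161, -0.2537, -0.0014]
tcp_rot: [[1.0, -0.026, 0.001], [-0.026, -1.0, -0.001], [0.001, 0.001, -1.0]]
force: [-0.3, 0.4, 12.9]
opening: 0.007
grasp_force: 6.8
```

Run:
```python
from h import *
s=bot.read_state();print(s['opening'],s['position'],s['force'],s['grasp_force'])
p=wrist("w11")
im=p["pixels"][120:345,180:460,::-1];cv2.imwrite("pics/w11.png",cv2.resize(im,None,fx=2.6,fy=2.6))
for o in outline_of("teaspoon",p)[:2]: print(round(o['conf'],2),*rect(p,o['region'],.004))
```

```text
0.007000347467917693 [ 0.41614029 -0.25372116 -0.00144671] [-0.26169696  0.43170012 12.89583866] 6.797132677426703
0.84 [ 420.4 -255. ] [119.6  14.1] -2.5
```

View pics/w11.png

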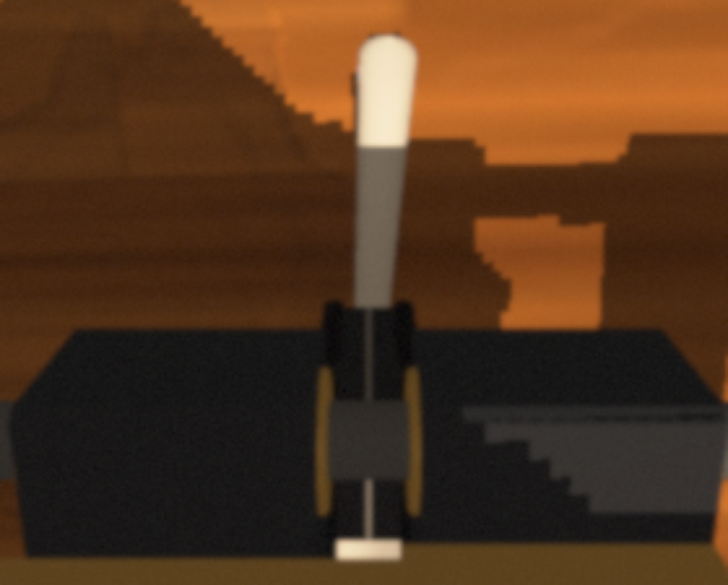

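The closed tips rest on the spoon (crop (370,310)) at TCP z≈−0.001. That puts the real tips roughly 11 mm behind the TCP, so I need about TCP −0.010 with the fingers open.

Call:
{"method": "jog_arm", "body": {
  "rows": "0 0 0 -0.01 0 0 0;0.4 0 0 -0.01 0 0 0;0.4 0 0 -0.01 0 0 0;0.4 0 0 -0.01 0 0 0;0.4 0 0 -0.01 0 0 0;0.4 0 0 0 0 0 0;0.4 0 0 0.005 0 0 0;0.4 0 0 0.01 0 0 0;0.4 0 0 0.012 0 0 0;0.4 0 0 0.014 0 0 0;0.4 0 0 0.014 0 0 0;0.4 0 0 0.014 0 0 0"
}}

```text
time_s: 26.45
position: [0.4158, -0.2534, -0.0091]
tcp_rot: [[1.0, -0.026, -0.0], [-0.026, -1.0, 0.0], [-0.0, -0.0, -1.0]]
force: [0.5, -0.1, -0.9]
opening: 0.395
grasp_force: 0.0
```

Feel for the worktop in 1 mm steps.

Call:
{"method": "jog_arm", "body": {
  "rows": "0.4 0 0 0.002 0 0 0;0.4 0 0 0.002 0 0 0;0.4 0 0 0.002 0 0 0"
}}

```text
time_s: 26.7
position: [0.4158, -0.2534, -0.01]
tcp_rot: [[1.0, -0.026, 0.0], [-0.026, -1.0, -0.0], [0.0, 0.0, -1.0]]
force: [-0.6, -0.1, 0.6]
opening: 0.401
grasp_force: 0.0
```

Call:
{"method": "jog_arm", "body": {
  "rows": "0.4 0 0 0.002 0 0 0;0.4 0 0 0.002 0 0 0;0.4 0 0 0.002 0 0 0"
}}

```text
time_s: 26.95
position: [0.4158, -0.2534, -0.0111]
tcp_rot: [[1.0, -0.026, 0.0], [-0.026, -1.0, 0.0], [0.0, -0.0, -1.0]]
force: [0.3, -0.2, 0.0]
opening: 0.399
grasp_force: 0.0
```

Call:
{"method": "jog_arm", "body": {
  "rows": "0.4 0 0 0.002 0 0 0;0.4 0 0 0.002 0 0 0;0.4 0 0 0.002 0 0 0"
}}

```text
time_s: 27.2
position: [0.4159, -0.2534, -0.0117]
tcp_rot: [[1.0, -0.026, 0.0], [-0.026, -1.0, -0.0], [0.0, 0.0, -1.0]]
force: [-0.5, 0.9, 5.0]
opening: 0.399
grasp_force: 2.4
```

Worktop is at TCP z≈−0.0117, so raise 2 mm and close.

Call:
{"method": "jog_arm", "body": {
  "rows": "0.4 0 0 -0.004 0 0 0;0.4 0 0 -0.004 0 0 0;0 0 0 -0.004 0 0 0;0 0 0 -0.004 0 0 0;0 0 0 -0.004 0 0 0;0 0 0 -0.004 0 0 0;0 0 0 -0.004 0 0 0;0 0 0 -0.004 0 0 0;0 0 0 -0.004 0 0 0"
}}

```text
time_s: 27.95
position: [0.4158, -0.2534, -0.0101]
tcp_rot: [[1.0, -0.026, -0.0], [-0.026, -1.0, 0.0], [-0.0, -0.0, -1.0]]
force: [-0.6, -0.8, -0.5]
opening: 0.211
grasp_force: 29.6
```

Call:
{"method": "jog_arm", "body": {
  "rows": "0 0 0 -0.03 0 0 0;0 0 0 -0.09 0 0 0;0 0 0 -0.16 0 0 0;0 0 0 -0.23 0 0 0;0 0 0 -0.3 0 0 0;0 0.04 -0.02 -0.34 0 0 -0.04;0 0.1 -0.06 -0.34 0 0 -0.085;0 0.16 -0.1 -0.34 0 0 -0.085;0 0.22 -0.14 -0.34 0 0 -0.085;0 0.28 -0.18 -0.34 0 0 -0.085;0 0.34 -0.22 -0.34 0 0 -0.085;0 0.4 -0.25 -0.34 0 0 -0.085;0 0.429 -0.271 -0.34 0 0 -0.085;0 0.429 -0.271 -0.34 0 0 -0.085;0 0.429 -0.271 -0.34 0 0 -0.085"
}}

```text
time_s: 29.2
position: [0.6335, -0.1225, 0.1593]
tcp_rot: [[0.999, 0.043, -0.002], [0.043, -0.999, 0.0], [-0.002, -0.0, -1.0]]
force: [-0.6, -0.3, -0.9]
opening: 0.207
grasp_force: 29.6
```

Run:
```python
from h import *
s=bot.read_state();print(s['opening'])
go((.634,-.1235,.03),(.634,-.1235,-.005),yaw=2.3)
p=wrist("w12")
for l,z in [("teaspoon",.166),("spoon_tray",.016)]:
  for o in outline_of(l,p)[:2]: print(l,round(o['conf'],2),*rect(p,o['region'],z))
```

```text
0.20728936261024483
shift [0.001 0.002 0.259] turn [-0.     0.002  0.004] for (0.634, -0.1235, 0.03)
shift [0.001 0.002 0.329] turn [-0.     0.002  0.004] for (0.634, -0.1235, -0.005)
teaspoon 0.93 [ 638.3 -122. ] [120.   27.2] 1.2
teaspoon 0.34 [ 618.3 -223.4] [77.4 30.1] 34.9
spoon_tray 0.8 [ 637.4 -124.5] [161.2  88.6] 2.4
spoon_tray 0.62 [ 616.  -303.3] [130.6  62.6] 67.1
```

View pics/w12.png

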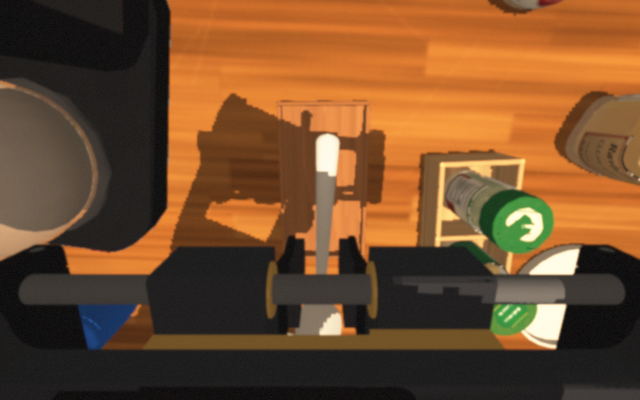

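The spoon is held straight along the tray ((325,200) inside the tray outline (322,170)), and the body is clear of jars and coffee maker. That picture was my 15th, one over the limit of 14, so from here I work by numbers only.

Call:
{"method": "jog_arm", "body": {
  "rows": "0 0.004 0.003 0.06 0 0 0;0 0.004 0.003 0.12 0 0 0;0 0.004 0.003 0.18 0 0 0;0 0.004 0.003 0.23 0 0 0;0 0.004 0.003 0.265 0 0 0;0 0.004 0.003 0.29 0 0 0;0 0.004 0.003 0.306 0 0 0;0 0.004 0.003 0.316 0 0 0;0 0.004 0.003 0.32 0 0 0;0 0.004 0.003 0.32 0 0 0;0 0.004 0.003 0.32 0 0 0"
}}

```text
time_s: 30.27
position: [0.6366, -0.1252, 0.001]
tcp_rot: [[0.999, 0.041, 0.002], [0.041, -0.999, -0.001], [0.002, 0.001, -1.0]]
force: [0.7, 0.7, -0.4]
opening: 0.206
grasp_force: 29.6
```

Lower 6 mm, check the force, then release.

Call:
{"method": "jog_arm", "body": {
  "rows": "0 0 0 0.004 0 0 0;0 0 0 0.008 0 0 0;0 0 0 0.011 0 0 0;0 0 0 0.011 0 0 0"
}}

```text
time_s: 30.6
position: [0.6357, -0.1248, -0.0056]
tcp_rot: [[0.999, 0.041, -0.0], [0.041, -0.999, 0.0], [-0.0, -0.0, -1.0]]
force: [-1.1, 0.5, -0.2]
opening: 0.211
grasp_force: 29.6
```

Call:
{"method": "jog_arm", "body": {
  "rows": "0.3 0 0 0 0 0 0;0.36 0 0 0 0 0 0;0.36 0 0 0 0 0 0;0.36 0 0 0 0 0 0;0.36 0 0 -0.03 0 0 0;0.36 0 0 -0.09 0 0 0;0.36 0 0 -0.17 0 0 0;0.36 0 0 -0.25 0 0 0;0.36 0 0 -0.33 0 0 0;0.36 0 0 -0.33 0 0 0;0.36 0 0 -0.33 0 0 0"
}}

```text
time_s: 31.52
position: [0.6379, -0.1256, 0.1631]
tcp_rot: [[0.999, 0.041, 0.007], [0.041, -0.999, -0.003], [0.007, 0.003, -1.0]]
force: [-0.6, 0.0, -0.5]
opening: 0.365
grasp_force: 0.0
```

Run:
```python
from h import *
p=wrist();c=capture("top")
for n,q in (("w",p),("t",c)):
  for l,z in [("teaspoon",.008),("spoon_tray",.016),("pick_jar",.02),("round_dish",.014)]:
    for o in outline_of(l,q)[:2]: print(n,l,round(o['conf'],2),*rect(q,o['region'],z))
print([(np.round(d["point"],3).tolist(),round(d["conf"],2)) for d in spot_point("pick_jar",c)[:3]])
go((.436,-.106,.15),yaw=-11)
```

```text
w teaspoon 0.55 [ 634.6 -123.5] [131.5  25.9] 1.6
w spoon_tray 0.93 [ 637.6 -124.6] [161.1  87.6] 2.6
w round_dish 0.74 [ 517.7 -378.7] [129.8  62.2] 1.8
t round_dish 0.88 [ 513.6 -406.6] [127.4 121.2] -46.6
[([0.516, -0.409, 0.001], 0.53)]
shift [-0.397 -0.054  0.018] turn [-0.     0.001  0.296] for (0.436, -0.106, 0.15)
```

Call:
{"method": "jog_arm", "body": {
  "rows": "0.75 -0.03 0 -0.07 0 0 0;0.75 -0.1 -0.02 -0.07 0 0 0;0.75 -0.397 -0.054 -0.07 0 0 -1;0.75 -0.397 -0.054 -0.07 0 0 -1;0.75 -0.397 -0.054 -0.07 0 0 -1;0.75 -0.397 -0.054 -0.07 0 0 -1;0.75 -0.397 -0.054 -0.07 0 0 -1;0.75 -0.397 -0.054 -0.07 0 0 -1;0.75 -0.397 -0.054 -0.07 0 0 -1;0.75 -0.397 -0.054 -0.07 0 0 -1;0.75 -0.397 -0.054 -0.07 0 0 -1;0.75 -0.397 -0.054 -0.07 0 0 -1"
}}

```text
time_s: 33.07
position: [0.4365, -0.1061, 0.1945]
tcp_rot: [[0.678, 0.735, 0.0], [0.735, -0.678, -0.0], [0.0, 0.0, -1.0]]
force: [-1.0, 0.1, -0.1]
opening: 0.75
grasp_force: 0.0
```

Run:
```python
from h import *
s=bot.read_state();print(s['position'],s['joint_positions'].round(1))
p=wrist();c=capture("top")
for n,q in (("w",p),("t",c)):
  for l,z in [("pick_jar",.02)]:
    for o in outline_of(l,q)[:2]: print(n,l,round(o['conf'],2),*rect(q,o['region'],z))
    print([(np.round(d["point"],3).tolist(),round(d["conf"],2)) for d in spot_point(l,q)[:3]])
go((.436,-.106,.15),yaw=79)
```

```text
[ 0.43652362 -0.10610258  0.19447567] [-28.   18.2 107.5  -0.   54.4  14.7]
w pick_jar 0.58 [ 437.5 -108.1] [96.4 39. ] 78.3
[([0.438, -0.106, 0.002], 0.86)]
t pick_jar 0.68 [ 513.7 -404.1] [127.4 124.3] 89.5
[]
shift [-0.001 -0.001  0.089] turn [-0.    -0.    -0.704] for (0.436, -0.106, 0.15)
```

Call:
{"method": "jog_arm", "body": {
  "rows": "0.75 0 0 0.02 0 0 -0.7;0.75 0 0 0.04 0 0 -0.7;0.75 0 0 0.06 0 0 -0.7;0.75 0 0 0.08 0 0 -0.7;0.75 0 0 0.1 0 0 -0.7;0.75 0 0 0.15 0 0 -0.7;0.75 0 0 0.2 0 0 -0.7;0.75 0 0 0.26 0 0 -0.7;0.75 0 0 0.31 0 0 -0.7;0.75 0 0 0.35 0 0 -0.7;0.75 0 0 0.375 0 0 -0.7;0.75 0 0 0.392 0 0 -0.7;0.75 0 0 0.398 0 0 -0.7;0.75 0 0 0.398 0 0 -0.7;0.75 0 0 0.398 0 0 -0.7"
}}

```text
time_s: 34.62
position: [0.4368, -0.1062, -0.0041]
tcp_rot: [[0.193, 0.981, 0.001], [0.981, -0.193, -0.0], [-0.0, 0.001, -1.0]]
force: [0.7, -0.2, 0.5]
opening: 0.751
grasp_force: 0.0
```

Call:
{"method": "jog_arm", "body": {
  "rows": "0 0 0 0 0 0 0;0 0 0 0 0 0 0;0 0 0 0 0 0 0;0 0 0 0 0 0 0;0 0 0 0 0 0 0;0 0 0 0 0 0 0;0 0 0 0 0 0 0;0 0 0 0 0 0 0;0 0 0 0 0 0 0"
}}

```text
time_s: 35.37
position: [0.4366, -0.1061, -0.0043]
tcp_rot: [[0.193, 0.981, 0.001], [0.981, -0.193, -0.0], [-0.0, 0.001, -1.0]]
force: [0.3, 0.8, 5.2]
opening: 0.434
grasp_force: 30.0
```

Call:
{"method": "jog_arm", "body": {
  "rows": "0 0 0 -0.06 0 0 0;0 0 0 -0.13 0 0 0;0 0 0 -0.2 0 0 0;0 0 0 -0.27 0 0 0;0 0 0 -0.34 0 0 0;0 -0.04 0.02 -0.37 0 0 -0.1;0 -0.1 0.05 -0.37 0 0 -0.2;0 -0.16 0.08 -0.37 0 0 -0.245;0 -0.23 0.11 -0.37 0 0 -0.245;0 -0.3 0.14 -0.37 0 0 -0.245;0 -0.37 0.175 -0.37 0 0 -0.245;0 -0.44 0.21 -0.37 0 0 -0.245;0 -0.5 0.24 -0.37 0 0 -0.245;0 -0.54 0.26 -0.37 0 0 -0.245;0 -0.56 0.269 -0.37 0 0 -0.245;0 -0.56 0.269 -0.37 0 0 -0.245;0 -0.56 0.269 -0.37 0 0 -0.245"
}}

```text
time_s: 36.78
position: [0.5133, -0.4054, 0.1795]
tcp_rot: [[0.003, 1.0, -0.002], [1.0, -0.003, 0.003], [0.003, -0.002, -1.0]]
force: [-0.1, 0.4, -0.3]
opening: 0.438
grasp_force: 30.0
```

Run:
```python
from h import *
s=bot.read_state();print(s['opening'],s['position'])
p=wrist()
for l,z in [("pick_jar",.2),("round_dish",.014)]:
  for o in outline_of(l,p)[:2]: print(l,round(o['conf'],2),*rect(p,o['region'],z))
print([(np.round(d["point"],3).tolist(),round(d["conf"],2)) for d in spot_point("pick_jar",p)[:2]])
go((.515,-.4075,.03),(.515,-.4075,.0007),yaw=90)
```

```text
0.43794357507040743 [ 0.51329562 -0.40543784  0.17947741]
pick_jar 0.64 [ 514.  -403.9] [91.7 38.6] 89.9
[([0.511, -0.4, 0.184], 0.86)]
shift [-0.006  0.003  0.301] turn [-0.001 -0.002 -0.001] for (0.515, -0.4075, 0.03)
shift [-0.006  0.003  0.36 ] turn [-0.001 -0.002 -0.001] for (0.515, -0.4075, 0.0007)
```

Call:
{"method": "jog_arm", "body": {
  "rows": "0 -0.006 0.003 0.06 0 0 0;0 -0.006 0.003 0.12 0 0 0;0 -0.006 0.003 0.18 0 0 0;0 -0.006 0.003 0.23 0 0 0;0 -0.006 0.003 0.275 0 0 0;0 -0.006 0.003 0.31 0 0 0;0 -0.006 0.003 0.335 0 0 0;0 -0.006 0.003 0.348 0 0 0;0 -0.006 0.003 0.355 0 0 0;0 -0.006 0.003 0.357 0 0 0;0 -0.006 0.003 0.357 0 0 0;0 -0.006 0.003 0.357 0 0 0"
}}

```text
time_s: 37.98
position: [0.5163, -0.4104, 0.0032]
tcp_rot: [[0.002, 1.0, 0.001], [1.0, -0.002, -0.002], [-0.002, 0.001, -1.0]]
force: [-0.3, 0.1, -0.4]
opening: 0.431
grasp_force: 30.0
```

Call:
{"method": "jog_arm", "body": {
  "rows": "0 0.003 0 0.003 0 0 0;0 0.003 0 0.006 0 0 0;0 0.003 0 0.006 0 0 0;0 0.003 0 0.006 0 0 0"
}}

```text
time_s: 38.32
position: [0.5161, -0.4086, -0.0002]
tcp_rot: [[0.002, 1.0, 0.001], [1.0, -0.002, -0.001], [-0.001, 0.001, -1.0]]
force: [0.2, 0.7, 4.2]
opening: 0.433
grasp_force: 30.0
```

Touching the dish floor (4 N), so release and retreat.

Call:
{"method": "jog_arm", "body": {
  "rows": "0.5 0 0 0 0 0 0;0.58 0 0 0 0 0 0;0.6 0 0 0 0 0 0;0.6 0 0 0 0 0 0;0.6 0 0 -0.03 0 0 0;0.6 0 0 -0.08 0 0 0;0.6 0 0 -0.15 0 0 0;0.6 0 0 -0.23 0 0 0;0.6 0 0 -0.31 0 0 0;0.6 0 0 -0.39 0 0 0;0.6 0 0 -0.45 0 0 0;0.6 0 0 -0.45 0 0 0;0.6 0 0 -0.45 0 0 0"
}}

```text
time_s: 39.4
position: [0.5165, -0.4092, 0.2265]
tcp_rot: [[0.002, 1.0, 0.003], [1.0, -0.002, -0.004], [-0.004, 0.003, -1.0]]
force: [-0.2, 0.7, -0.6]
opening: 0.597
grasp_force: 0.0
```

Run:
```python
from h import *
s=bot.read_state();print(s['opening'],s['position'])
p=wrist();c=capture("scene");t=capture("top")
for n,q in (("w",p),("s",c),("t",t)):
  for l,z in [("pick_jar",.024),("round_dish",.014),("teaspoon",.008)]:
    for o in outline_of(l,q)[:1]: print(n,l,round(o['conf'],2),*rect(q,o['region'],z))
  for l in ("spice_a","honey","mug","pick_jar"): print(n,l,[(np.round(d["point"],3).tolist(),round(d["conf"],2)) for d in spot_point(l,q)[:7]])
```

```text
0.5965875532927829 [ 0.51650425 -0.40920707  0.22654678]
w pick_jar 0.69 [ 516.7 -410.1] [94.6 37.6] 89.8
w round_dish 0.97 [ 515.5 -407.7] [126.2 125.8] 42.5
w spice_a [([0.564, -0.274, 0.006], 0.6), ([0.635, -0.273, 0.003], 0.58)]
w honey [([0.698, -0.407, 0.003], 0.9), ([0.565, -0.273, 0.007], 0.49)]
w mug []
w pick_jar [([0.518, -0.405, 0.006], 0.6)]
s round_dish 0.42 [ 631.8 -126.6] [111.   21.8] -6.1
s teaspoon 0.41 [ 598.  -128.2] [41.8 23.9] -13.0
s spice_a [([0.488, 0.106, -0.0], 0.79), ([0.56, -0.274, 0.006], 0.69), ([0.635, -0.274, 0.002], 0.68), ([0.509, -0.02, -0.003], 0.67), ([0.388, 0.111, -0.002], 0.58)]
s honey [([0.694, -0.404, -0.001], 0.56)]
s mug [([0.383, 0.341, 0.002], 0.71)]
s pick_jar []
t pick_jar 0.96 [ 513.  -408.6] [98.7 37.4] 89.5
t round_dish 0.91 [ 515. -402.] [127.4 118.4] -15.8
t teaspoon 0.45 [ 633.4 -124.7] [124.9  29.2] -1.0
t spice_a [([0.383, 0.113, -0.0], 0.86), ([0.508, -0.027, -0.0], 0.75), ([0.632, -0.271, 0.006], 0.74), ([0.558, -0.274, 0.007], 0.66), ([0.489, 0.107, 0.002], 0.58), ([0.517, -0.41, 0.006], 0.15)]
t honey [([0.691, -0.408, -0.004], 0.71)]
t mug [([0.386, 0.34, -0.0], 0.83)]
t pick_jar [([0.517, -0.41, 0.006], 0.76), ([0.517, -0.408, -0.001], 0.54)]
```

All items are in place and the bystanders have not moved.

```bash
python3 -c "
from rig import bot
print(bot.hand_in())"
```

```text
the job is handed in; nothing more can be done
None
```

The job is handed in at about 40 s, and camera measurements put both spice jars upright in the caddy, the spoon flat in the tray and the pick jar on its side in the dish, with honey and mug unmoved; while finding the spoon's height the closed fingers pressed down on it with about 46 N (possibly over the 40 N limit if that counts), and I viewed 15 pictures, one over the limit of 14.

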